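Take the left-hand burr nut off the paste mill

ROBOT

A 6-joint arm with a two-finger parallel gripper is mounted at the origin on the work surface; the furniture and walls round the work are solid. World frame = base frame: x ahead of the robot, y to its left, z up, the work surface at z = 0. Lengths are in m, angles in rad, forces in N, time in s.
With the tool pointing down it reaches from about 0.35 to 0.775 m from the base axis. Payload 5.5 kg.
Tool frame: the origin (TCP) lies at the very end of the fingers, on their centre line; the grasp point (between the pads) lies 19 mm behind it; z points along the fingers, y is the direction in which the jaws open and shut (so a half turn about z gives the same grasp; the last joint's range is limited). The gripper opens to 85 mm and grips with 20 to 120 N. Pads are 22 mm wide; open, the fingers measure 114 mm over their backs; the gripper's body (76 mm by 85 mm) begins 54 mm behind the grasp point. The pads swing forward as they close: fully open they stand 13 mm farther back than shut.
Start: joints at [-1.468, 0.313, 0.046, 1.304, 0, 1.431], TCP at [0.138, -0.558, 0.231] pointing down, gripper open.
Joint ranges: [-2.76, 2.76], [-0.86, 1.69], [-1.03, 1.26], [-2.2, 2.34], [-1.47, 1.5], [-3.14, 3.14]. Speed limits (rad/s): [2.57, 2.57, 3.14, 3.14, 3.14, 3.14].

INTERFACE

Orientations are given as a unit quaternion [w, x, y, z].
In Python, from plant import r gives the robot as it stands.
- The arm moves only by the tool servo_tool, never from a script. Its arguments are lists of equal length, an entry for each row: "dr": the turn, a rotation vector about the tool's x, y, z in rad, a list of three; "delta_pos": the shift along the tool's x, y, z in mm, a list of three; "hand": the opening, from -1 (shut) to 1 (fully open). In form: {"dr": [[rx, ry, rz], ...], "delta_pos": [[tx, ty, tz], ...], "hand": [hand, ...]}. A call has 1 to 20 rows; each row shifts and turns the commanded pose from where the row before left it, along the tool's axes as they then stand; what a row does not reach is not made up. A row lasts 1/12 s, in which the tool goes at most 41.7 mm and 7.16 degrees, less where a joint would pass 70% of its speed; a pose out of reach is approached as far as the arm can. A call is refused whole if a number of a shift passes 41.7 or a number of a turn 0.125, either way. A call with a gripper value outside its range is refused whole. The fingers move at their own pace and stop on an object; "squeeze" is the grip in N (left out, the last holds). Time passes only in rows, so rows that do not move let the fingers close. It gives the time, the measured TCP pose, the force and the opening at its end, in the units of the state.
- r.state(): the state, without advancing time (a new reading comes with each control period).
- r.get_image(name): name is "scene" or "side" or "wrist"; returns (picture, depth): 420x560x3 uint8, red, green, blue; 420x560 float32, m along the optical axis (not along the pixel's ray), 0 where there is no reading.
- r.camera_model(name): a dict with "camera_matrix" (3x3 intrinsics, pixels), "world_to_cam" (4x4, takes a point from world to camera coordinates); the wrist camera has in their place "tool_from_camera" (4x4, takes a point from camera to tool coordinates, whose origin is the TCP and whose axes are the flange's). Camera axes: x right, y up, looking along -z (the intrinsics and any distortion apply to the point x, -y, -z); pixel columns grow to the right and rows downward; lengths in m; the calibration is good to about 2 mm. The wrist camera is an equidistant fisheye: a pixel r from the principal point sees the ray r / f radians off the axis. A picture is of the moment at which its call begins: read the wrist's pose just before it. camera_model takes no time and is no camera call.
- r.sign_off(): hands the job in, once; it reports no verdict.
The state is a dict: "time": time; "joints": joint angles; "joint_velocities": joint speeds; "joint_efforts": joint torques, N m; "tool_pos": TCP position; "orientation": TCP orientation; "force": force on the tool from outside, world axes, zero at the start; "torque": the same for the moment, N m; "gripper_width": finger opening in m.
Only numpy, scipy, OpenCV 4.12 (cv2) and the standard library are available. Lean on these libraries where they do the work, as an engineer would, in place of code of your own. Each camera call takes 0.05 s, during which the arm holds its last target.

TASK

The burr of the small paste mill has to come off for washing. Unscrew the nut that holds it, which has a left-hand thread (turn it clockwise seen from above), without forcing the nut on its spindle; then lift it off and set it down gently in the steel parts tray, standing on its rim with the grip bar up. Leave the other things where they are.

Things in the scene. Friction and masses are not known exactly. Their poses are not given: they have to be found in the camera images.
- burr_nut: Loose dark steel nut, about 0.12 kg: a round skirt 48 mm across and 41 mm high, closed on top, open below, with a grip bar on top: 60 mm long (its x), 14 mm thick (its y), from 41 to 77 mm above its origin. Origin: centre of the lower rim; z up. At the start it is screwed on the spindle, on the burr, 0 to 7 mm above the seat point.
- nut_bar (a point): Middle of the nut's grip bar, on the nut's axis, 59 mm above the nut's lower rim and 18 mm below the bar's top.
- seat (a point): Fixed point of the mill: spindle axis, 60 mm above the table. The spindle rises 27 mm above it, inside the nut. Steep LEFT-HAND thread: clockwise from above the nut climbs 24 mm a turn. It comes free after 1.1 to 2.9 rad, differing each time, and lifts straight off; 0.2 to 0.3 rad further a stop pin blocks it. The burr under it is sprung: pushes it up with 14 N, 6 N at its stop 13 mm up.
- mill: Small white bench paste mill, fixed: body 165 x 136 mm and 36 mm high, a motor hump 46 mm deep on its far (+x) side to 82 mm high, starting 67 mm from the spindle; round steel pan and dark toothed burr about the spindle. Origin: on the table under the spindle; z up. Its yaw is within 0.3 rad.
- parts_tray: Empty open steel tray, fixed: 150 mm (x) by 130 mm (y) outside, 22 mm high, walls and floor 3 mm thick. Origin: centre of its underside, on the table; z up.
- cake_a: Moon cake, round, 72 mm across, 33 mm high, lying between mill and tray: a bystander. Origin: centre of its underside.
- cake_b: Moon cake, round, 74 mm across, 32 mm high, at the robot's front right: a bystander. Origin: centre of its underside.
- plate: White round mould plate, 56 mm across, 11 mm high, lying behind the moon cake at the table's far edge: a bystander. Origin: centre of its underside.
Mind the look-alikes: they are no part of the job. There is more than one size of the burr_nut; the job needs the largest.

How it is judged:
On the way:
1. the nut is unscrewed and lifted off the spindle: its rim is more than 30 mm above the burr (z of burr_nut in the frame of seat above 0.03 m), for 0.1 s.
At the end, for the whole second after the job is handed in: The nut stands on its lower rim on the floor of the parts tray, upright within 0.15 rad with the grip bar up, its whole rim inside the walls, at rest and released (x of burr_nut in the frame of parts_tray between -0.055 and 0.055 m and y of burr_nut in the frame of parts_tray between -0.045 and 0.045 m and z of burr_nut in the frame of parts_tray between -0.002 and 0.008 m and angle between burr_nut's own z axis and vertical below 0.15 rad and linear speed of burr_nut below 0.02 m/s and contact force between burr_nut and the fingers below 0.1 N); the robot touches nothing.
It fails at once if the nut is dropped (falls free, faster than 0.5 m/s) (linear speed of burr_nut above 0.5 m/s and contact force between burr_nut and the fingers below 0.1 N).
It fails at once if the nut is forced on its spindle (more than 60 N between nut and mill) (contact force between burr_nut and mill above 60 N).
It fails at once if the nut is pressed or knocked hard into the tray (more than 60 N between nut and tray) (contact force between burr_nut and parts_tray above 60 N).
It fails at once if a bystander (moon cake or mould plate) is moved by more than 20 mm (distance of any of cake_a, cake_b, plate from where it was at the start of the episode above 0.02 m).
It also fails if it takes over 72 s, if anything falls off the work surface, if the arm or the gripper's body presses on something with over 40 N, if the wrist force passes 120 N, or if a joint passes its speed limit or range.

## Working session

There is one attempt and no reset: what is moved stays moved. The work goes in short steps, Python scripts to look and compute and a tool call to move; the robot and the scene stay as the last step left them, time stands still between calls to the robot, and variables do not carry over. Pictures are saved under pics/ and viewed, and the job is handed in when it is done.

Besides the shell and the picture viewer there is one more tool, called after "Request:" as name(argument=value, ...) on one line, values as JSON. servo_tool: Moves the arm, as the interface text tells. Its arguments: {"type":"object","properties":{"dr":{"type":"array"},"delta_pos":{"type":"array"},"hand":{"type":"array"},"squeeze":{"type":"number"}},"required":["dr","delta_pos","hand"]}

```bash
mkdir -p pics; ls
python3 - <<'E'
from plant import r
import cv2,numpy as np
s=r.state();print(s)
for n in ("scene","side","wrist"):
    im,d=r.get_image(n); m=r.camera_model(n)
    cv2.imwrite(f"pics/{n}0.png",im[:,:,::-1]); np.savez(f"{n}0.npz",im=im,d=d,**{k:v for k,v in m.items()})
    print(n,m)
E
```

```text
pics
{'time': 0.0, 'joints': array([-1.46761997e+00,  3.13984342e-01,  4.49949149e-02,  1.30361529e+00,
        1.61955993e-05,  1.43119899e+00]), 'joint_velocities': array([ 7.35187038e-04, -4.78437260e-05, -7.44141639e-05, -5.48815100e-04,
        6.68805102e-04,  1.44570440e-03]), 'joint_efforts': array([ 6.37683188e-04, -4.80629110e+01,  2.98531258e+01,  1.96337595e-02,
       -2.75683971e-05, -1.40231037e-05]), 'tool_pos': array([ 0.1381716 , -0.55762742,  0.23042453]), 'orientation': array([-9.03896582e-04,  9.92641254e-01,  1.21088910e-01,  2.45613554e-05]), 'force': array([ 1.36335846, -0.17168751, -0.38108713]), 'torque': array([ 0.02729865, -0.03146813, -0.02453706]), 'gripper_width': 0.0854304782989662}
scene {'camera_matrix': array([[502.57562221,   0.        , 276.15660999],
       [  0.        , 502.57562221, 206.68359354],
       [  0.        ,   0.        ,   1.        ]]), 'world_to_cam': array([[-0.52630871, -0.85016826,  0.01459687,  0.1612604 ],
       [ 0.35318251, -0.20296229,  0.91327346, -0.24617717],
       [-0.7734735 ,  0.48581913,  0.40708538, -0.89336041]
[... 345 characters left out ...]
161761 ,  0.8562407 , -0.09992192],
       [ 0.05371762,  0.85461652,  0.51647365, -1.02694566],
       [ 0.        ,  0.        ,  0.        ,  1.        ]])}
wrist {'camera_matrix': array([[325.1922621 ,   0.        , 280.45242899],
       [  0.        , 325.1922621 , 211.35252371],
       [  0.        ,   0.        ,   1.        ]]), 'tool_from_camera': array([[-4.65598145e-04,  9.60384007e-01,  2.78679642e-01,
         7.17734230e-02],
       [ 9.99999849e-01,  5.28129391e-04, -1.49307447e-04,
         1.85224815e-04],
       [-2.90571394e-04,  2.78679530e-01, -9.60384108e-01,
        -1.42029805e-01],
       [ 0.00000000e+00,  0.00000000e+00,  0.00000000e+00,
         1.00000000e+00]])}
```

View pics/scene0.png

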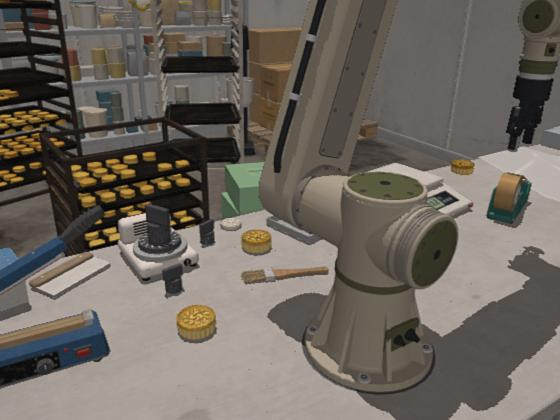

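View pics/side0.png

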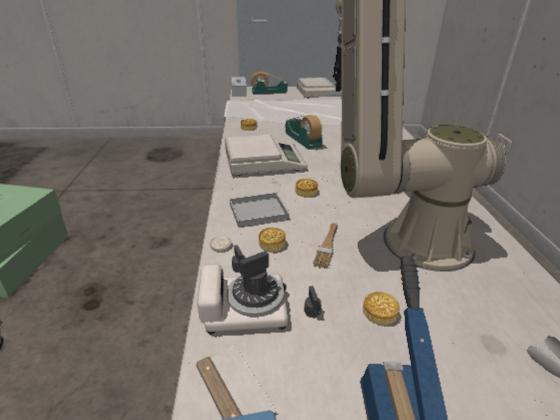

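View pics/wrist0.png

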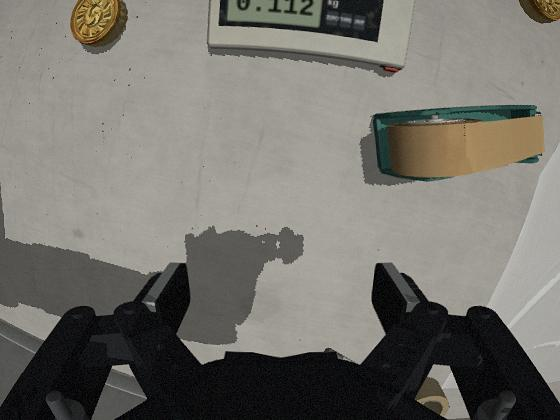

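```bash
cat > h.py <<'E'
import numpy as np,cv2
def load(n):
    z=np.load(n+".npz");return z
def cloud(z):
    K=z['camera_matrix'];d=z['d'];v,u=np.mgrid[0:420,0:560]
    x=(u-K[0,2])/K[0,0]*d;y=(v-K[1,2])/K[1,1]*d
    P=np.stack([x,-y,-d],-1);T=np.linalg.inv(z['world_to_cam'])
    W=P@T[:3,:3].T+T[:3,3];W[d==0]=np.nan;return W
E
python3 - <<'E'
from h import *
a=load("scene0");b=load("side0")
A=cv2.resize(a['im'][190:310,100:280],None,fx=4.2,fy=4.2,interpolation=2);B=cv2.resize(b['im'][190:340,190:340],None,fx=4,fy=4,interpolation=2)
cv2.imwrite("pics/cA.png",A[:,:,::-1]);cv2.imwrite("pics/cB.png",B[:,:,::-1])
W=cloud(a);V=cloud(b)
for n,C,pts in (("sc",W,[(157,208),(157,225),(207,232),(174,278),(257,236),(195,315),(231,224),(285,225)]),("si",V,[(250,258),(240,255),(313,303),(258,285),(272,237),(381,303),(221,243),(258,208)])):
    for p in pts: print(n,p,np.round(C[p[1],p[0]],3))
E
```

```text
sc (157, 208) [0.457 0.213 0.137]
sc (157, 225) [0.442 0.221 0.104]
sc (207, 232) [0.493 0.083 0.03 ]
sc (174, 278) [0.337 0.228 0.03 ]
sc (257, 236) [ 0.413 -0.011  0.03 ]
sc (195, 315) [0.201 0.24  0.028]
sc (231, 224) [ 0.539 -0.006  0.01 ]
sc (285, 225) [ 0.441 -0.109  0.024]
si (250, 258) [0.468 0.215 0.138]
si (240, 255) [0.494 0.099 0.054]
si (313, 303) [0.343 0.244 0.041]
si (258, 285) [0.454 0.236 0.086]
si (272, 237) [ 0.415 -0.007  0.026]
si (381, 303) [0.199 0.236 0.026]
si (221, 243) [ 0.547 -0.008  0.01 ]
si (258, 208) [ 0.449 -0.189  0.003]
```

View pics/cA.png

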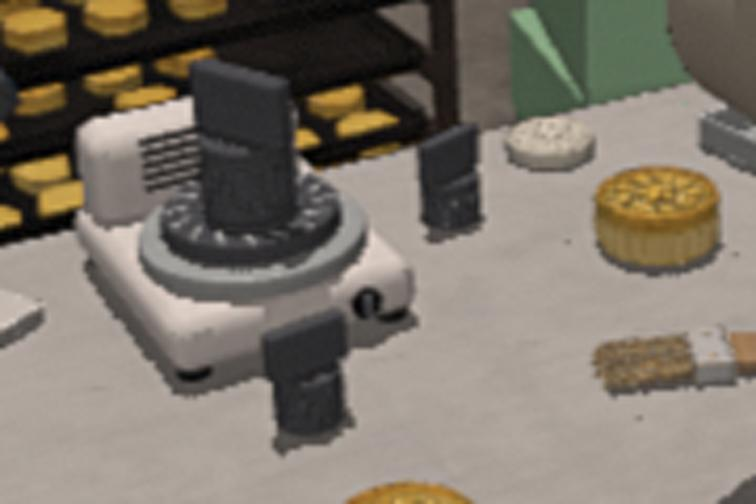

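View pics/cB.png

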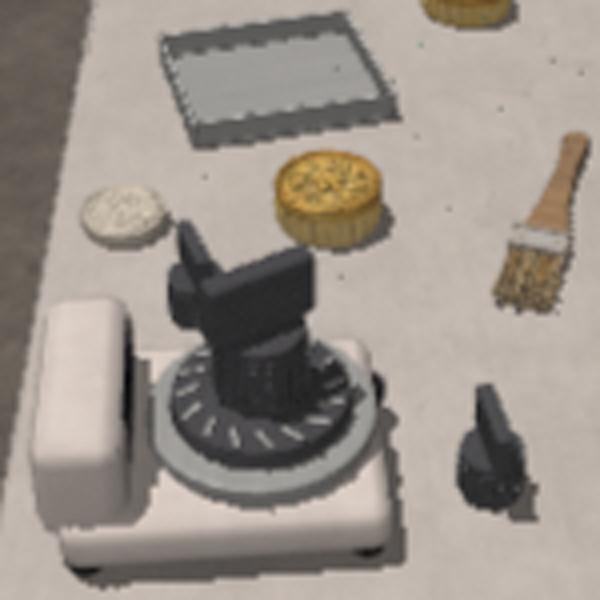

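```bash
cat > fit.py <<'E'
from h import *
def bar(C,c=(0.455,0.215)):
    m=(np.hypot(C[...,0]-c[0],C[...,1]-c[1])<0.05)&(C[...,2]>0.112)&(C[...,2]<0.16)
    return C[m]
E
python3 - <<'E'
from fit import *
for n in("scene0","side0"):
    z=load(n);C=cloud(z);P=bar(C)
    print(n,len(P),P.min(0),P.max(0))
    ztop=np.percentile(P[:,2],98)
    (c,wh,ang)=cv2.minAreaRect((P[:,:2]*1000).astype(np.float32));print(c,wh,ang,'ztop',ztop)
    # top face
    T=P[P[:,2]>ztop-.004];print('top',len(T),T.mean(0),cv2.minAreaRect((T[:,:2]*1000).astype(np.float32)))
    # tray
    m=(np.abs(C[...,0]-.45)<.13)&(np.abs(C[...,1]+.19)<.11)&(C[...,2]>.012)&(C[...,2]<.03)
    ys,xs=np.where(m);print('tray rim',m.sum());
    if m.sum()>10:
        Q=C[m]; Q=Q[Q[:,1]<-.09];print(cv2.minAreaRect((Q[:,:2]*1000).astype(np.float32)),np.median(Q[:,2]))
    # mill: white body
    m=(np.abs(C[...,0]-.47)<.15)&(np.abs(C[...,1]-.22)<.12)&(C[...,2]>.032)&(C[...,2]<.04)&(z['im'].min(-1)>140)
    Q=C[m];print('mill',m.sum(),cv2.minAreaRect((Q[:,:2]*1000).astype(np.float32)))
    m=(np.abs(C[...,0]-.47)<.15)&(np.abs(C[...,1]-.22)<.12)&(C[...,2]>.077)&(C[...,2]<.09)&(z['im'].min(-1)>140)
    Q=C[m];print('hump',m.sum(),cv2.minAreaRect((Q[:,:2]*1000).astype(np.float32)))
E
```

```text
scene0 339 [0.42709361 0.19217796 0.1120125 ] [0.48731589 0.23152618 0.14113903]
(458.5504455566406, 213.72048950195312) (64.5164794921875, 17.049144744873047) 30.973255157470703 ztop 0.1403393598887992
top 93 [0.45677979 0.21292136 0.1387727 ] ((459.4442443847656, 213.85693359375), (61.333560943603516, 14.599081039428711), 26.235029220581055)
tray rim 252
((426.0816650390625, -123.50720977783203), (173.26145935058594, 40.60535430908203), 9.310527801513672) 0.017980792977334625
mill 392 ((473.25616455078125, 213.6207275390625), (156.31166076660156, 132.2485809326172), 1.2886875867843628)
hump 190 ((544.6807250976562, 241.8964080810547), (40.36991882324219, 62.2731819152832), 3.9955811500549316)
side0 418 [0.43258446 0.19345832 0.11201942] [0.48793378 0.23273509 0.13956875]
(459.49365234375, 213.37928771972656) (59.75708770751953, 15.526391983032227) 29.755346298217773 ztop 0.1387827686676648
top 152 [0.46044896 0.21394083 0.13740248] ((459.5116882324219, 212.669189453125), (59.200706481933594, 13.648645401000977), 30.463279724121094)
tray rim 408
((410.8299865722656, -185.85348510742188), (243.7036895751953, 146.84095764160156), 20.12191390991211) 0.01804388426910608
mill 590 ((477.9114990234375, 215.36306762695312), (155.41668701171875, 133.22080993652344), 0.2624625861644745)
hump 724 ((550.468505859375, 215.87884521484375), (38.187408447265625, 117.07554626464844), 1.9831362962722778)
```

On the mill (scene pixel 157,225; side 252,280) is the largest nut. The look-alikes are two smaller loose ones at scene (207,232) and (174,278), side (183→238,255) and (313,303). The crop confirms the mill nut by its size and by its 60 mm bar. Next I move over the tray.

Request:
servo_tool(dr=[[0,0,0],[0,0,0],[0,0,0],[0,0,0],[0,0,0],[0,0,0],[0,0,0],[0,0,0],[0,0,0],[0,0,0],[0,0,0],[0,0,0],[0,0,0],[0,0,0],[0,0,0],[0,0,0],[0,0,0]], delta_pos=[[13,-9,-3],[26,-19,-3],[26,-19,-3],[26,-19,-3],[26,-19,-3],[26,-19,-3],[26,-19,-3],[26,-19,-3],[26,-19,-3],[26,-19,-3],[26,-19,-3],[26,-19,-3],[26,-19,-3],[26,-19,-3],[26,-19,-3],[13,-9,-3],[0,0,0]], hand=[1,1,1,1,1,1,1,1,1,1,1,1,1,1,1,1,1])

```text
time: 1.57
tool_pos: [0.4501, -0.1856, 0.2799]
orientation: [-0.0, 0.992, 0.124, 0.001]
force: [-0.4, -0.4, 0.0]
gripper_width: 0.0854
```

```bash
cat >> h.py <<'E'
from scipy.spatial.transform import Rotation as R
def wcloud(r,name):
    s=r.state();im,d=r.get_image("wrist");m=r.camera_model("wrist")
    cv2.imwrite(f"pics/{name}.png",im[:,:,::-1])
    K=m['camera_matrix'];v,u=np.mgrid[0:420,0:560]
    a=(u-K[0,2])/K[0,0];b=(v-K[1,2])/K[1,1];th=np.hypot(a,b)+1e-9
    k=np.tan(th)/th*d
    P=np.stack([a*k,-b*k,-d],-1);T=m['tool_from_camera']
    P=P@T[:3,:3].T+T[:3,3]
    q=s['orientation'];W=P@R.from_quat(q[[1,2,3,0]]).as_matrix().T+s['tool_pos'];W[(d==0)|(th>1.4)]=np.nan
    return im,W,s
E
python3 - <<'E'
from plant import r
from h import *
im,W,s=wcloud(r,"w1");np.savez("w1.npz",im=im,W=W)
print(s['joints'],s['orientation'])
E
```

```text
[-5.56758345e-01  1.30407140e-01 -6.92634533e-02  1.37031616e+00
  1.00970673e-03  2.33716035e+00] [-1.37655620e-04  9.92341763e-01  1.23520878e-01  6.32282743e-04]
```

View pics/w1.png

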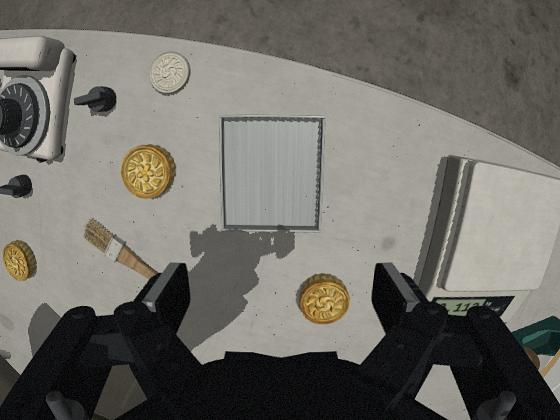

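```bash
python3 - <<'E'
from h import *
z=np.load("w1.npz");W=z['W'];im=z['im']
for p in [(221,117),(326,117),(319,231),(222,229),(270,175),(148,170),(170,72),(100,98)]: print(p,np.round(W[p[1],p[0]],3))
Z=W[100:245,205:340]
m=(Z[...,2]>.015)&(Z[...,2]<.03);Q=Z[m];print(len(Q),np.median(Q[:,2]),cv2.minAreaRect((Q[:,:2]*1000).astype(np.float32)))
V=None
zz=np.load("side0.npz")
E
python3 - <<'E'
from fit import *
z=np.load("w1.npz");C=z['W']
# skirt/mill from wrist + bar PCA
for n in("scene0","side0"):
    P=bar(cloud(load(n)));T=P[P[:,2]>np.percentile(P[:,2],98)-.004][:,:2]
    w,v=np.linalg.eigh(np.cov(T.T));print(n,v[:,1],np.degrees(np.arctan2(v[1,1],v[0,1])))
E
```

```text
(221, 117) [nan nan nan]
(326, 117) [ 0.538 -0.224  0.001]
(319, 231) [ 0.394 -0.252  0.021]
(222, 229) [ 0.365 -0.128  0.021]
(270, 175) [ 0.447 -0.173  0.004]
(148, 170) [ 0.421 -0.017  0.029]
(170, 72) [ 0.551 -0.014  0.012]
(100, 98) [0.503 0.062 0.046]
1279 0.020952830736257977 ((450.9416809082031, -173.2174072265625), (150.4621124267578, 130.6990966796875), 13.438911437988281)
scene0 [-0.87639972 -0.48158439] -151.21106762062388
side0 [-0.86756512 -0.4973236 ] -150.1769119777837
```

Request:
servo_tool(dr=[[0,0,-0.12],[0,0,-0.12],[0,0,-0.12],[0,0,-0.12],[0,0,-0.12],[0,0,-0.12],[0,0,-0.12],[0,0,-0.12],[0,0,-0.12],[0,0,-0.12],[0,0,-0.12],[0,0,-0.12],[0,0,-0.12],[0,0,-0.12],[0,0,-0.12],[0,0,-0.12],[0,0,-0.12],[0,0,-0.12],[0,0,-0.12],[0,0,-0.12]], delta_pos=[[0,0,0],[0,0,0],[0,0,0],[0,0,0],[0,0,0],[0,0,0],[0,0,0],[0,0,0],[0,0,0],[0,0,0],[0,0,0],[0,0,0],[0,0,0],[0,0,0],[0,0,0],[0,0,0],[0,0,0],[0,0,0],[0,0,0],[0,0,0]], hand=[1,1,1,1,1,1,1,1,1,1,1,1,1,1,1,1,1,1,1,1])

```text
time: 3.28
tool_pos: [0.4475, -0.1892, 0.2791]
orientation: [-0.0, 0.245, 0.97, -0.0]
force: [-0.2, 0.2, 0.5]
gripper_width: 0.0851
```

```bash
cat > go.py <<'E'
import sys
from plant import r
from h import *
def go(x,y,z,psi=None):
    s=r.state();M=R.from_quat(s['orientation'][[1,2,3,0]]).as_matrix()
    p=np.arctan2(M[1,0],M[0,0]); print('tilt',np.round(M[:,2],4),'psi',round(p,4),'q',np.round(s['joints'],3),'pos',np.round(s['tool_pos'],4),'F',np.round(s['force'],2),'T',np.round(s['torque'],3))
    print('tool delta mm',np.round(M.T@(np.array([x,y,z])-s['tool_pos'])*1000,2))
    if psi is not None: print('rz',-((psi-p+np.pi/2)%np.pi-np.pi/2), 'full',-(psi-p))
if __name__=="__main__": go(*map(float,sys.argv[1:]))
E
python3 go.py .459 .2135 .28 3.657
```

```text
tilt [-8.e-04  1.e-04 -1.e+00] psi 2.6473 q [-0.565  0.13  -0.072  1.37  -0.    -0.071] pos [ 0.4475 -0.1892  0.2791] F [-0.24  0.21  0.47] T [0.03  0.02  0.002]
tool delta mm [180.91 359.98  -0.9 ]
rz -1.0097490340428137 full -1.0097490340428137
```

Request:
servo_tool(dr=[[0,0,0],[0,0,0],[0,0,0],[0,0,0],[0,0,0],[0,0,0],[0,0,0],[0,0,0],[0,0,0],[0,0,0],[0,0,0],[0,0,0],[0,0,0],[0,0,0],[0,0,0]], delta_pos=[[7,14,0],[14,28,0],[14,28,0],[14,28,0],[14,28,0],[14,28,0],[14,28,0],[14,28,0],[14,28,0],[14,28,0],[14,28,0],[14,28,0],[14,28,0],[6,10,0],[0,0,0]], hand=[1,1,1,1,1,1,1,1,1,1,1,1,1,1,1])

```text
time: 4.53
tool_pos: [0.4612, 0.2153, 0.2789]
orientation: [-0.0, 0.246, 0.969, -0.0]
force: [-0.7, -1.7, 1.0]
gripper_width: 0.0851
```

Request:
servo_tool(dr=[[0,0,-0.05],[0,0,-0.12],[0,0,-0.12],[0,0,-0.12],[0,0,-0.12],[0,0,-0.12],[0,0,-0.12],[0,0,-0.12],[0,0,-0.12],[0,0,0],[0,0,0]], delta_pos=[[0,0,0],[0,0,0],[0,0,0],[0,0,0],[0,0,0],[0,0,0],[0,0,0],[0,0,0],[0,0,0],[0,0,0],[0,0,0]], hand=[1,1,1,1,1,1,1,1,1,1,1])

```text
time: 5.45
tool_pos: [0.4617, 0.2125, 0.2792]
orientation: [-0.0, -0.25, 0.968, -0.0]
force: [-0.0, 0.2, 0.2]
gripper_width: 0.0856
```

```bash
python3 go.py .459 .2135 .28 3.657
python3 - <<'E'
from plant import r
from fit import *
im,W,s=wcloud(r,"w2");np.savez("w2.npz",im=im,W=W)
P=bar(W);print(len(P),P[:,2].max());T=P[P[:,2]>.131]
print(len(T),cv2.minAreaRect((T[:,:2]*1000).astype(np.float32)),np.median(T[:,2]))
E
```

```text
tilt [-3.e-04 -6.e-04 -1.e+00] psi -2.6355 q [ 0.274  0.174 -0.019  1.378 -0.    -0.232] pos [0.4617 0.2125 0.2792] F [-0.01  0.24  0.19] T [ 0.058 -0.018 -0.005]
tool delta mm [ 1.91  2.16 -0.78]
rz -0.00934082826555116 full -6.292526135445137
1048 0.1402430669450853
1006 ((461.85888671875, 212.0485382080078), (59.73981857299805, 13.778153419494629), 28.632843017578125) 0.13771075945388245
```

View pics/w2.png

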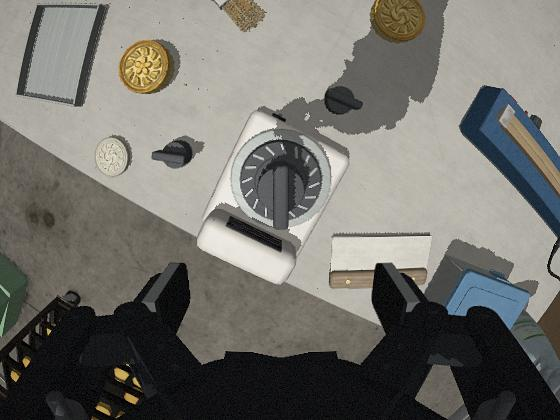

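The wrist view shows the nut's bar at (281,190), aligned with tool x. The large nut is on the mill, and the small look-alikes are at (172,152) and (343,100). Descending.

Request:
servo_tool(dr=[[0,0,0],[0,0,0],[0,0,0],[0,0,0],[0,0,0],[0,0,0],[0,0,0],[0,0,0],[0,0,0],[0,0,0],[0,0,0]], delta_pos=[[0.7,0.7,20],[0,0,25],[0,0,25],[0,0,25],[0,0,25],[0,0,20],[0,0,15],[0,0,10],[0,0,6],[0,0,0],[0,0,0]], hand=[1,1,1,1,1,1,1,1,1,1,1])

```text
time: 6.42
tool_pos: [0.4612, 0.2142, 0.1087]
orientation: [0.0, -0.252, 0.968, -0.0]
force: [0.4, 0.4, 1.2]
gripper_width: 0.0853
```

```bash
python3 go.py .4607 .2128 .107 3.652
python3 - <<'E'
from plant import r
from fit import *
im,W,s=wcloud(r,"w3");np.savez("w3.npz",im=im,W=W)
P=bar(W);T=P[P[:,2]>.131]
print(len(T),cv2.minAreaRect((T[:,:2]*1000).astype(np.float32)),np.median(T[:,2]))
E
```

```text
tilt [ 5.e-04 -0.e+00 -1.e+00] psi -2.6312 q [ 0.277  0.258 -0.341  0.971 -0.    -0.233] pos [0.4612 0.2142 0.1087] F [0.36 0.44 1.16] T [ 0.026 -0.011  0.066]
tool delta mm [ 1.09 -0.95  1.74]
rz -5.721564643668131e-05 full -6.283242522826023
7506 ((461.5982666015625, 214.73739624023438), (58.05615997314453, 93.75072479248047), 6.70145845413208) 0.1381012815934229
```

View pics/w3.png

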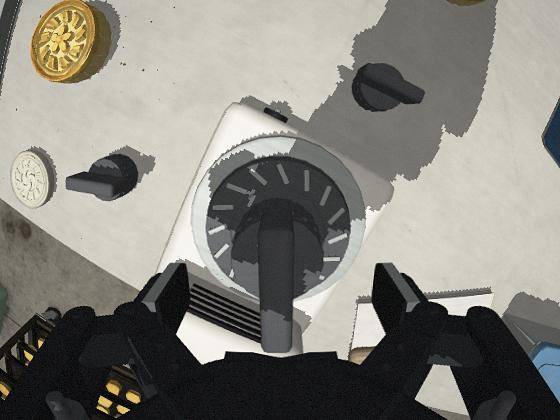

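Run:
```python
from h import *
W=np.load("w3.npz")['W'];p=np.array([.4612,.2142])
psi=-2.6312;X=np.array([np.cos(psi),np.sin(psi)]);Y=np.array([np.sin(psi),-np.cos(psi)])
S=W[200:352,240:310].reshape(-1,3);S=S[(S[:,2]>.134)&(S[:,2]<.143)]
a=(S[:,:2]-p)@X*1e3;b=(S[:,:2]-p)@Y*1e3
print(len(S),np.percentile(a,[1,50,99]),np.percentile(b,[1,50,99]),np.median(S[:,2]))
print('slope',np.polyfit(a,b,1))
```

```text
4206 [-26.89862316   6.34611704  29.79249706] [-9.24337594 -2.3675334   4.40515885] 0.13773237199483784
slope [ 0.00323636 -2.39909447]
```

Request:
servo_tool(dr=[[0,0,0],[0,0,0],[0,0,0],[0,0,0],[0,0,0],[0,0,0],[0,0,0],[0,0,0],[0,0,0],[0,0,0],[0,0,0],[0,0,0]], delta_pos=[[0.5,-2,1],[0,0,0],[0,0,0],[0,0,0],[0,0,0],[0,0,0],[0,0,0],[0,0,0],[0,0,0],[0,0,0],[0,0,0],[0,0,0]], hand=[1,1,-1,-1,-1,-1,-1,-1,-1,-1,-1,-1], squeeze=25)

```text
time: 7.47
tool_pos: [0.4614, 0.2122, 0.1073]
orientation: [0.0, -0.253, 0.968, -0.0]
force: [0.6, -0.5, 0.7]
gripper_width: 0.0134
```

```bash
python3 go.py .4607 .2128 .107 3.652
python3 - <<'E'
from plant import r
from fit import *
im,W,s=wcloud(r,"w4");print(s['gripper_width'],s['force'],s['torque'])
E
```

```text
tilt [ 1.e-04 -2.e-04 -1.e+00] psi -2.6305 q [ 0.273  0.259 -0.344  0.968 -0.    -0.238] pos [0.4614 0.2122 0.1073] F [ 0.57 -0.49  0.72] T [-0.108  0.062 -0.047]
tool delta mm [0.33 0.88 0.31]
rz 0.0007055107835238772 full -6.282479796396062
0.013396525985480117 [ 0.57175556 -0.49305683  0.72050586] [-0.10837439  0.06212623 -0.04711241]
```

View pics/w4.png

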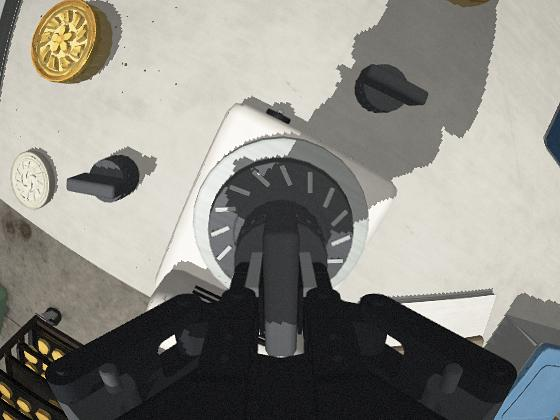

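Request:
servo_tool(dr=[[0,0,0],[0,0,0.06],[0,0,0.06],[0,0,0.06],[0,0,0.06],[0,0,0]], delta_pos=[[0,0,0],[0,0,-0.23],[0,0,-0.23],[0,0,-0.23],[0,0,-0.23],[0,0,0]], hand=[-1,-1,-1,-1,-1,-1], squeeze=40)

```text
time: 8.02
tool_pos: [0.4613, 0.2128, 0.1082]
orientation: [0.0, -0.135, 0.991, 0.001]
force: [0.3, 0.6, 0.4]
gripper_width: 0.0135
```

```bash
python3 go.py .4607 .2128 .107 3.652
```

```text
tilt [-0.     0.001 -1.   ] psi -2.8714 q [ 0.273  0.258 -0.343  0.97   0.001  0.003] pos [0.4613 0.2128 0.1082] F [0.27 0.59 0.38] T [ 0.268  0.119 -0.113]
tool delta mm [0.62 0.18 1.22]
rz -0.24020954427535202 full -6.523394851454938
```

Request:
servo_tool(dr=[[0,0,0.06],[0,0,0.06],[0,0,0.06],[0,0,0.06],[0,0,0]], delta_pos=[[0,0,-0.23],[0,0,-0.23],[0,0,-0.23],[0,0,-0.23],[0,0,0]], hand=[-1,-1,-1,-1,-1])

```text
time: 8.43
tool_pos: [0.4615, 0.2127, 0.1091]
orientation: [0.0, -0.016, 1.0, 0.0]
force: [0.2, 2.4, -0.1]
gripper_width: 0.0134
```

```bash
python3 go.py .4607 .2128 .107 3.652
```

```text
tilt [ 2.e-04  9.e-04 -1.e+00] psi -3.1099 q [ 0.273  0.257 -0.341  0.972  0.001  0.242] pos [0.4615 0.2127 0.1091] F [ 0.24  2.39 -0.07] T [ 0.432  0.016 -0.122]
tool delta mm [0.8  0.08 2.12]
rz -0.4787289037587179 full -6.761914210938304
```

Request:
servo_tool(dr=[[0,0,0.06],[0,0,0.06],[0,0,0.06],[0,0,0.06],[0,0,0]], delta_pos=[[0,0,-0.23],[0,0,-0.23],[0,0,-0.23],[0,0,-0.23],[0,0,0]], hand=[-1,-1,-1,-1,-1])

```text
time: 8.85
tool_pos: [0.4616, 0.2125, 0.1101]
orientation: [0.0, 0.104, 0.995, 0.0]
force: [1.0, 1.1, 0.3]
gripper_width: 0.0136
```

```bash
python3 go.py .4607 .2128 .107 3.652
```

```text
tilt [ 4.e-04  5.e-04 -1.e+00] psi 2.9341 q [ 0.273  0.256 -0.34   0.974  0.     0.481] pos [0.4616 0.2125 0.1101] F [0.98 1.13 0.26] T [ 0.357 -0.029 -0.094]
tool delta mm [0.94 0.07 3.07]
rz -0.7178795194234779 full -0.7178795194234779
```

Request:
servo_tool(dr=[[0,0,0.06],[0,0,0.06],[0,0,0.06],[0,0,0.06],[0,0,0]], delta_pos=[[0,0,-0.23],[0,0,-0.23],[0,0,-0.23],[0,0,-0.23],[0,0,0]], hand=[-1,-1,-1,-1,-1])

```text
time: 9.27
tool_pos: [0.4616, 0.2123, 0.111]
orientation: [0.0, 0.222, 0.975, 0.0]
force: [0.3, 1.2, 0.2]
gripper_width: 0.0134
```

Request:
servo_tool(dr=[[0,0,0.06],[0,0,0.06],[0,0,0]], delta_pos=[[0,0,-0.23],[0,0,-0.23],[0,0,0]], hand=[-1,-1,-1])

```text
time: 9.52
tool_pos: [0.4615, 0.2122, 0.1114]
orientation: [0.0, 0.28, 0.96, -0.0]
force: [-0.1, 0.0, 1.1]
gripper_width: 0.0133
```

```bash
python3 go.py .4607 .2128 .107 3.652
```

```text
tilt [ 2.e-04 -3.e-04 -1.e+00] psi 2.575 q [ 0.273  0.255 -0.338  0.978 -0.     0.84 ] pos [0.4615 0.2122 0.1114] F [-0.06  0.01  1.07] T [ 0.242 -0.135 -0.126]
tool delta mm [0.99 0.14 4.42]
rz -1.076995078263074 full -1.076995078263074
```

Request:
servo_tool(dr=[[0,0,0],[0,0,0],[0,0,0]], delta_pos=[[0,0,-0.5],[0,0,0],[0,0,0]], hand=[-1,-1,-1])

```text
time: 9.77
tool_pos: [0.4614, 0.2121, 0.1115]
orientation: [-0.0, 0.28, 0.96, -0.0]
force: [3.0, 1.4, -4.7]
gripper_width: 0.0133
```

```bash
python3 go.py .4607 .2128 .107 3.652
```

```text
tilt [-2.e-04 -3.e-04 -1.e+00] psi 2.5748 q [ 0.273  0.255 -0.338  0.978 -0.     0.84 ] pos [0.4614 0.2121 0.1115] F [ 3.    1.4  -4.74] T [ 0.29  -0.434 -0.036]
tool delta mm [0.96 0.17 4.51]
rz -1.0772251773819508 full -1.0772251773819508
```

Still threaded: a 0.5 mm pull gives only about 5 N. I'll keep that light pull on as the release detector.

Request:
servo_tool(dr=[[0,0,0.06],[0,0,0.06],[0,0,0]], delta_pos=[[0,0,-0.23],[0,0,-0.23],[0,0,0]], hand=[-1,-1,-1])

```text
time: 10.02
tool_pos: [0.4606, 0.2116, 0.1119]
orientation: [-0.0, 0.338, 0.941, -0.001]
force: [-0.1, -1.2, -2.5]
gripper_width: 0.0133
```

Request:
servo_tool(dr=[[0,0,0.06],[0,0,0.06],[0,0,0]], delta_pos=[[0,0,-0.23],[0,0,-0.23],[0,0,0]], hand=[-1,-1,-1])

```text
time: 10.27
tool_pos: [0.4604, 0.2119, 0.1124]
orientation: [-0.001, 0.393, 0.92, -0.001]
force: [-2.0, 0.1, -3.1]
gripper_width: 0.0131
```

```bash
python3 go.py .4607 .2128 .107 3.652
```

```text
tilt [-2.e-03 -9.e-04 -1.e+00] psi 2.3338 q [ 0.273  0.254 -0.337  0.982 -0.     1.081] pos [0.4604 0.2119 0.1124] F [-2.04  0.14 -3.1 ] T [-0.125  0.156 -0.066]
tool delta mm [0.43 0.9  5.4 ]
rz -1.3181680376676561 full -1.3181680376676561
```

Request:
servo_tool(dr=[[0,0,0.06],[0,0,0.06],[0,0,0]], delta_pos=[[0,0,-0.23],[0,0,-0.23],[0,0,0]], hand=[-1,-1,-1])

```text
time: 10.52
tool_pos: [0.4603, 0.2121, 0.1129]
orientation: [-0.001, 0.447, 0.895, -0.001]
force: [-1.9, 0.6, -3.6]
gripper_width: 0.0134
```

```bash
python3 go.py .4607 .2128 .107 3.652
```

```text
tilt [-2.e-03 -4.e-04 -1.e+00] psi 2.2147 q [ 0.273  0.254 -0.336  0.983  0.     1.2  ] pos [0.4603 0.2121 0.1129] F [-1.92  0.63 -3.64] T [ 0.085  0.279 -0.01 ]
tool delta mm [0.33 0.71 5.85]
rz -1.4372787491569952 full -1.4372787491569952
```

Request:
servo_tool(dr=[[0,0,0],[0,0,0]], delta_pos=[[0,0,-0.5],[0,0,0]], hand=[-1,-1])

```text
time: 10.68
tool_pos: [0.4604, 0.2121, 0.113]
orientation: [-0.001, 0.447, 0.895, -0.001]
force: [-1.3, 0.6, -7.2]
gripper_width: 0.0132
```

```bash
python3 go.py .4607 .2128 .107 3.652
```

```text
tilt [-2.2e-03 -5.0e-04 -1.0e+00] psi 2.2157 q [ 0.273  0.254 -0.336  0.984  0.     1.199] pos [0.4604 0.2121 0.113 ] F [-1.31  0.62 -7.19] T [ 0.127  0.302 -0.017]
tool delta mm [0.36 0.71 5.99]
rz -1.436283745902637 full -1.436283745902637
```

Request:
servo_tool(dr=[[0,0,0.06],[0,0,0.06],[0,0,0]], delta_pos=[[0,0,-0.23],[0,0,-0.23],[0,0,0]], hand=[-1,-1,-1])

```text
time: 10.93
tool_pos: [0.4603, 0.2121, 0.1135]
orientation: [-0.001, 0.5, 0.866, -0.001]
force: [-2.6, 0.8, -8.6]
gripper_width: 0.0132
```

Request:
servo_tool(dr=[[0,0,0.05],[0,0,0.05],[0,0,0]], delta_pos=[[0,0,-0.2],[0,0,-0.2],[0,0,0]], hand=[-1,-1,-1])

```text
time: 11.18
tool_pos: [0.4603, 0.2122, 0.1138]
orientation: [-0.001, 0.543, 0.84, -0.001]
force: [-1.8, 0.6, -9.5]
gripper_width: 0.0138
```

```bash
python3 go.py .4607 .2128 .107 3.652
```

```text
tilt [-2.4e-03 -4.0e-04 -1.0e+00] psi 1.9947 q [ 0.273  0.253 -0.334  0.986  0.     1.42 ] pos [0.4603 0.2122 0.1138] F [-1.8   0.59 -9.54] T [ 0.163  0.386 -0.03 ]
tool delta mm [0.39 0.66 6.83]
rz 1.484295076714433 full -1.6572975768753602
```

Still threaded (1.66 rad so far). I continue with slightly less lift so the preload doesn't grow.

Request:
servo_tool(dr=[[0,0,0.05],[0,0,0.05],[0,0,0]], delta_pos=[[0,0,-0.1],[0,0,-0.1],[0,0,0]], hand=[-1,-1,-1])

```text
time: 11.43
tool_pos: [0.4604, 0.2123, 0.1142]
orientation: [-0.001, 0.584, 0.812, -0.001]
force: [-3.0, 0.7, -8.2]
gripper_width: 0.013
```

Request:
servo_tool(dr=[[0,0,0.05],[0,0,0.05],[0,0,0]], delta_pos=[[0,0,-0.19],[0,0,-0.19],[0,0,0]], hand=[-1,-1,-1])

```text
time: 11.68
tool_pos: [0.4605, 0.2122, 0.1146]
orientation: [-0.001, 0.623, 0.782, -0.001]
force: [-2.8, 1.7, -9.7]
gripper_width: 0.013
```

```bash
python3 go.py .4607 .2128 .107 3.652
```

```text
tilt [-1.9e-03 -1.0e-04 -1.0e+00] psi 1.7952 q [ 0.273  0.252 -0.333  0.987  0.     1.62 ] pos [0.4605 0.2122 0.1146] F [-2.83  1.7  -9.7 ] T [ 0.293  0.602 -0.077]
tool delta mm [0.49 0.34 7.61]
rz 1.2848154258528037 full -1.8567772277369894
```

Request:
servo_tool(dr=[[0,0,0.05],[0,0,0.05],[0,0,0]], delta_pos=[[0,0,-0.1],[0,0,-0.1],[0,0,0]], hand=[-1,-1,-1])

```text
time: 11.93
tool_pos: [0.4606, 0.2123, 0.115]
orientation: [-0.001, 0.662, 0.75, -0.001]
force: [-3.2, 2.0, -9.0]
gripper_width: 0.0132
```

Request:
servo_tool(dr=[[0,0,0.05],[0,0,0.05],[0,0,0]], delta_pos=[[0,0,-0.19],[0,0,-0.19],[0,0,0]], hand=[-1,-1,-1])

```text
time: 12.18
tool_pos: [0.4607, 0.2123, 0.1154]
orientation: [-0.001, 0.698, 0.716, -0.001]
force: [-2.2, 1.9, -10.1]
gripper_width: 0.013
```

```bash
python3 go.py .4607 .2128 .107 3.652
```

```text
tilt [-0.0014 -0.     -1.    ] psi 1.5955 q [ 0.273  0.252 -0.332  0.988  0.     1.819] pos [0.4607 0.2123 0.1154] F [ -2.2    1.93 -10.06] T [ 0.352  0.758 -0.062]
tool delta mm [0.52 0.02 8.36]
rz 1.0850939223591136 full -2.0564987312306795
```

Request:
servo_tool(dr=[[0,0,0.05],[0,0,0.05],[0,0,0]], delta_pos=[[0,0,-0.1],[0,0,-0.1],[0,0,0]], hand=[-1,-1,-1])

```text
time: 12.43
tool_pos: [0.4615, 0.2122, 0.1158]
orientation: [0.0, 0.733, 0.68, 0.0]
force: [-1.1, 1.9, -10.0]
gripper_width: 0.0135
```

Request:
servo_tool(dr=[[0,0,0.05],[0,0,0.05],[0,0,0]], delta_pos=[[0,0,-0.16],[0,0,-0.16],[0,0,0]], hand=[-1,-1,-1])

```text
time: 12.68
tool_pos: [0.4625, 0.212, 0.1162]
orientation: [0.001, 0.766, 0.642, 0.001]
force: [1.8, -0.3, -13.2]
gripper_width: 0.0135
```

```bash
python3 go.py .4607 .2128 .107 3.652
```

```text
tilt [ 1.8e-03 -5.0e-04 -1.0e+00] psi 1.395 q [ 2.730e-01  2.520e-01 -3.300e-01  9.880e-01 -1.000e-03  2.019e+00] pos [0.4625 0.212  0.1162] F [  1.81  -0.3  -13.25] T [ 0.14  -0.274  0.005]
tool delta mm [ 0.46 -1.91  9.21]
rz 0.8846300419224393 full -2.256962611667354
```

Request:
servo_tool(dr=[[0,0,0.05],[0,0,0.05],[0,0,0]], delta_pos=[[0,0,0],[0,0,0],[0,0,0]], hand=[-1,-1,-1])

```text
time: 12.93
tool_pos: [0.4624, 0.2118, 0.1168]
orientation: [0.001, 0.798, 0.603, 0.001]
force: [0.2, -0.6, -6.8]
gripper_width: 0.0137
```

Request:
servo_tool(dr=[[0,0,0.05],[0,0,0.05],[0,0,0]], delta_pos=[[0,0,-0.16],[0,0,-0.16],[0,0,0]], hand=[-1,-1,-1])

```text
time: 13.18
tool_pos: [0.4624, 0.2118, 0.1176]
orientation: [0.001, 0.827, 0.563, 0.001]
force: [-0.8, -2.1, -2.4]
gripper_width: 0.0131
```

```bash
python3 go.py .4607 .2128 .107 3.652
```

```text
tilt [ 2.3e-03 -8.0e-04 -1.0e+00] psi 1.195 q [ 2.720e-01  2.500e-01 -3.290e-01  9.900e-01 -1.000e-03  2.219e+00] pos [0.4624 0.2118 0.1176] F [-0.83 -2.06 -2.41] T [-0.456  0.161 -0.044]
tool delta mm [ 0.26 -1.99 10.56]
rz 0.6845891359326028 full -2.4570035176571903
```

Request:
servo_tool(dr=[[0,0,0],[0,0,0]], delta_pos=[[0,0,-0.6],[0,0,0]], hand=[-1,-1])

```text
time: 13.35
tool_pos: [0.4622, 0.2122, 0.1187]
orientation: [0.001, 0.827, 0.563, 0.001]
force: [-2.0, -2.7, 4.7]
gripper_width: 0.0135
```

```bash
python3 go.py .4607 .2128 .107 3.652
```

```text
tilt [ 0.0023 -0.     -1.    ] psi 1.1955 q [ 2.730e-01  2.490e-01 -3.270e-01  9.930e-01 -1.000e-03  2.219e+00] pos [0.4622 0.2122 0.1187] F [-2.04 -2.66  4.69] T [-0.598  0.692 -0.008]
tool delta mm [-0.02 -1.65 11.72]
rz 0.6851051309728691 full -2.456487522616924
```

Released: the nut follows freely and the spring now pushes up. Lifting straight.

Request:
servo_tool(dr=[[0,0,0],[0,0,0],[0,0,0]], delta_pos=[[0,0,-1],[0,0,-1],[0,0,0]], hand=[-1,-1,-1])

```text
time: 13.6
tool_pos: [0.4619, 0.2127, 0.1198]
orientation: [0.0, 0.827, 0.562, 0.001]
force: [-0.1, 0.2, -1.2]
gripper_width: 0.0131
```

Request:
servo_tool(dr=[[0,0,0],[0,0,0],[0,0,0],[0,0,0]], delta_pos=[[0,0,-1.5],[0,0,-1.5],[0,0,-1.5],[0,0,0]], hand=[-1,-1,-1,-1])

```text
time: 13.93
tool_pos: [0.4618, 0.2124, 0.1241]
orientation: [0.0, 0.827, 0.562, 0.0]
force: [0.6, 0.1, -1.1]
gripper_width: 0.0135
```

```bash
python3 go.py .4607 .2128 .107 3.652
```

```text
tilt [ 8.e-04  2.e-04 -1.e+00] psi 1.193 q [ 0.273  0.245 -0.318  1.007 -0.     2.222] pos [0.4618 0.2124 0.1241] F [ 0.56  0.08 -1.13] T [0.056 0.02  0.021]
tool delta mm [-0.05 -1.16 17.13]
rz 0.6825892827989852 full -2.459003370790808
```

Request:
servo_tool(dr=[[0,0,0],[0,0,0],[0,0,0],[0,0,0],[0,0,0],[0,0,0],[0,0,0],[0,0,0],[0,0,0],[0,0,0],[0,0,0],[0,0,0]], delta_pos=[[0,0,-3],[0,0,-5],[0,0,-5],[0,0,-5],[0,0,-8],[0,0,-12],[0,0,-15],[0,0,-15],[0,0,-12],[0,0,-8],[0,0,0],[0,0,0]], hand=[-1,-1,-1,-1,-1,-1,-1,-1,-1,-1,-1,-1])

```text
time: 14.93
tool_pos: [0.4617, 0.2123, 0.2121]
orientation: [0.0, 0.827, 0.562, 0.0]
force: [-0.4, -0.2, -1.6]
gripper_width: 0.0132
```

```bash
python3 go.py .451 -.173 .21
python3 - <<'E'
from plant import r
import cv2
im,d=r.get_image("side");cv2.imwrite("pics/s5.png",cv2.resize(im[150:340,170:360],None,fx=3,fy=3)[:,:,::-1])
E
```

```text
tilt [ 1.1e-03  2.0e-04 -1.0e+00] psi 1.1928 q [ 0.273  0.19  -0.163  1.216 -0.     2.222] pos [0.4617 0.2123 0.2121] F [-0.39 -0.22 -1.64] T [0.018 0.007 0.001]
tool delta mm [-362.06  132.3     2.06]
```

View pics/s5.png

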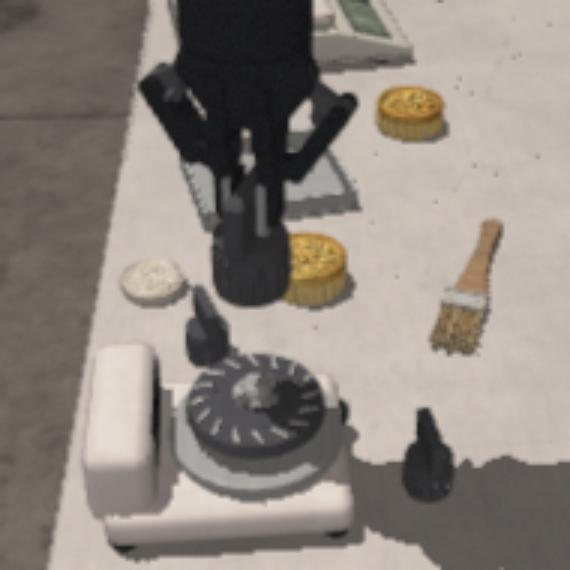

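The side view shows the nut (250,250 in the crop) held clear and upright, with the bare spindle at (258,390). Carrying it to the tray.

Request:
servo_tool(dr=[[0,0,0],[0,0,0],[0,0,0],[0,0,0],[0,0,0],[0,0,0],[0,0,0],[0,0,0],[0,0,0],[0,0,0],[0,0,0],[0,0,0],[0,0,0],[0,0,0],[0,0,0],[0,0,0],[0,0,0],[0,0,0],[0,0,0]], delta_pos=[[-6,2,0],[-14,5,0],[-22,8,0],[-26,10,0],[-26,10,0],[-26,10,0],[-26,10,0],[-26,10,0],[-26,10,0],[-26,10,0],[-26,10,0],[-26,9,0],[-26,9,0],[-26,8,0],[-20,6,0],[-10,4,0],[-4,1,0],[0,0,0],[0,0,0]], hand=[-1,-1,-1,-1,-1,-1,-1,-1,-1,-1,-1,-1,-1,-1,-1,-1,-1,-1,-1])

```text
time: 16.57
tool_pos: [0.4502, -0.1721, 0.2114]
orientation: [-0.001, 0.827, 0.562, -0.0]
force: [1.3, -0.2, -1.5]
gripper_width: 0.0134
```

```bash
python3 go.py .451 -.173 .06
python3 - <<'E'
from plant import r
from h import *
im,W,s=wcloud(r,"w6")
Z=W.reshape(-1,3);m=(np.abs(Z[:,0]-.45)<.1)&(np.abs(Z[:,1]+.17)<.1)&(Z[:,2]>.017)&(Z[:,2]<.025);Q=Z[m]
print(len(Q),cv2.minAreaRect((Q[:,:2]*1000).astype(np.float32)))
im,d=r.get_image("side");cv2.imwrite("pics/s6.png",cv2.resize(im[90:280,170:360],None,fx=3,fy=3)[:,:,::-1]);np.savez("side6.npz",im=im,d=d,**r.camera_model("side"))
C=cloud(load("side6"));m=(np.abs(C[...,0]-.451)<.05)&(np.abs(C[...,1]+.173)<.05)&(C[...,2]>.12)&(C[...,2]<.3)
K=C[m];h,_=np.histogram(K[:,2],bins=np.arange(.12,.3,.005));print(K[:,2].min(),h)
S=K[(K[:,2]<.19)];print(S.min(0),S.max(0))
E
```

```text
tilt [-7.e-04  9.e-04 -1.e+00] psi 1.193 q [-0.532  0.142 -0.223  1.207  0.     1.416] pos [ 0.4502 -0.1721  0.2114] F [ 1.26 -0.21 -1.54] T [-0.01   0.007  0.056]
tool delta mm [ -0.59   1.26 151.41]
1257 ((450.8203125, -173.11422729492188), (151.11558532714844, 130.70960998535156), 13.420948028564453)
0.1647151318903986 [ 0  0  0  0  0  0  0  0  1 20 30 31 31 30 30 36 27 43 21 21 27 27 28 33
 56 24 21 43 55 58 51 62 57 56 51]
[ 0.42443385 -0.17334216  0.16471513] [ 0.47148484 -0.1453047   0.18982779]
```

View pics/w6.png

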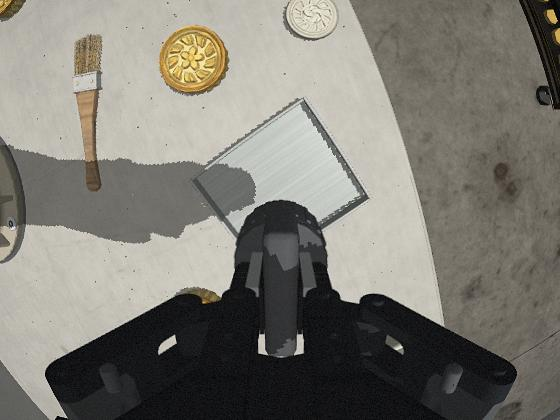

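View pics/s6.png

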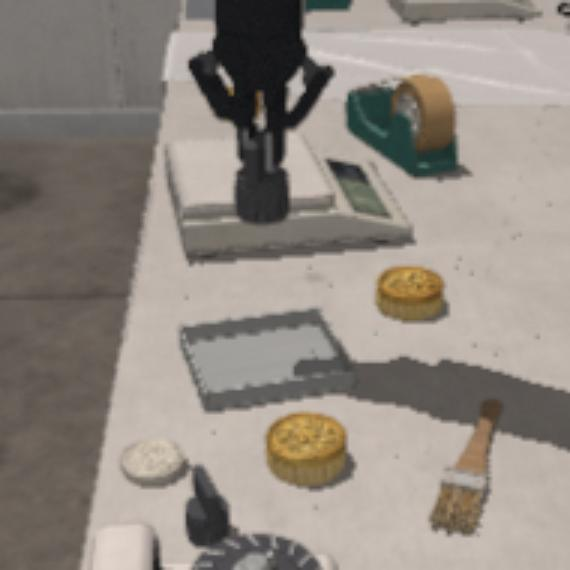

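Request:
servo_tool(dr=[[0,0,0],[0,0,0],[0,0,0],[0,0,0],[0,0,0],[0,0,0],[0,0,0],[0,0,0],[0,0,0],[0,0,0],[0,0,0],[0,0,0],[0,0,0]], delta_pos=[[0,1,6],[0,0,14],[0,0,20],[0,0,20],[0,0,20],[0,0,20],[0,0,18],[0,0,14],[0,0,10],[0,0,6],[0,0,3],[0,0,0],[0,0,0]], hand=[-1,-1,-1,-1,-1,-1,-1,-1,-1,-1,-1,-1,-1])

```text
time: 17.75
tool_pos: [0.4519, -0.1734, 0.0613]
orientation: [0.0, 0.827, 0.562, 0.0]
force: [0.3, -0.2, -1.2]
gripper_width: 0.0134
```

Request:
servo_tool(dr=[[0,0,0],[0,0,0],[0,0,0],[0,0,0],[0,0,0]], delta_pos=[[0,0,2],[0,0,1],[0,0,1],[0,0,0],[0,0,0]], hand=[-1,-1,-1,-1,-1])

```text
time: 18.17
tool_pos: [0.4514, -0.1734, 0.0569]
orientation: [0.0, 0.827, 0.562, 0.0]
force: [-0.1, 0.1, -0.5]
gripper_width: 0.0131
```

Request:
servo_tool(dr=[[0,0,0],[0,0,0],[0,0,0],[0,0,0],[0,0,0],[0,0,0]], delta_pos=[[0,0,1],[0,0,1],[0,0,1],[0,0,1],[0,0,0],[0,0,0]], hand=[-1,-1,-1,-1,-1,-1])

```text
time: 18.67
tool_pos: [0.4513, -0.1732, 0.0527]
orientation: [-0.0, 0.827, 0.562, -0.0]
force: [-0.2, 0.5, -1.5]
gripper_width: 0.0131
```

Request:
servo_tool(dr=[[0,0,0],[0,0,0],[0,0,0],[0,0,0]], delta_pos=[[0,0,0.7],[0,0,0.7],[0,0,0],[0,0,0]], hand=[-1,-1,-1,-1])

```text
time: 19.0
tool_pos: [0.4514, -0.1733, 0.0513]
orientation: [0.0, 0.827, 0.562, -0.0]
force: [0.8, -0.2, -1.1]
gripper_width: 0.0134
```

Request:
servo_tool(dr=[[0,0,0],[0,0,0],[0,0,0],[0,0,0]], delta_pos=[[0,0,0.5],[0,0,0.5],[0,0,0],[0,0,0]], hand=[-1,-1,-1,-1])

```text
time: 19.33
tool_pos: [0.4514, -0.1733, 0.0504]
orientation: [0.0, 0.827, 0.562, -0.0]
force: [-0.4, 0.1, -0.8]
gripper_width: 0.0137
```

Request:
servo_tool(dr=[[0,0,0],[0,0,0],[0,0,0],[0,0,0]], delta_pos=[[0,0,0.4],[0,0,0.4],[0,0,0],[0,0,0]], hand=[-1,-1,-1,-1])

```text
time: 19.67
tool_pos: [0.4514, -0.1733, 0.0495]
orientation: [0.0, 0.827, 0.562, -0.0]
force: [0.6, -0.1, -1.1]
gripper_width: 0.0135
```

Request:
servo_tool(dr=[[0,0,0],[0,0,0],[0,0,0],[0,0,0]], delta_pos=[[0,0,0.4],[0,0,0.4],[0,0,0],[0,0,0]], hand=[-1,-1,-1,-1])

```text
time: 20.0
tool_pos: [0.4514, -0.1733, 0.0488]
orientation: [0.0, 0.827, 0.562, -0.0]
force: [0.4, -0.1, -1.3]
gripper_width: 0.0136
```

Run:
```python
from plant import r
from h import *
im,d=r.get_image("side");np.savez("side7.npz",im=im,d=d,**r.camera_model("side"))
cv2.imwrite("pics/s7.png",cv2.resize(im[130:250,200:330],None,fx=4.5,fy=4.5)[:,:,::-1]);print(r.state()['force'])
```

```text
[-0.40533243 -0.21734011 -0.91559698]
```

View pics/s7.png

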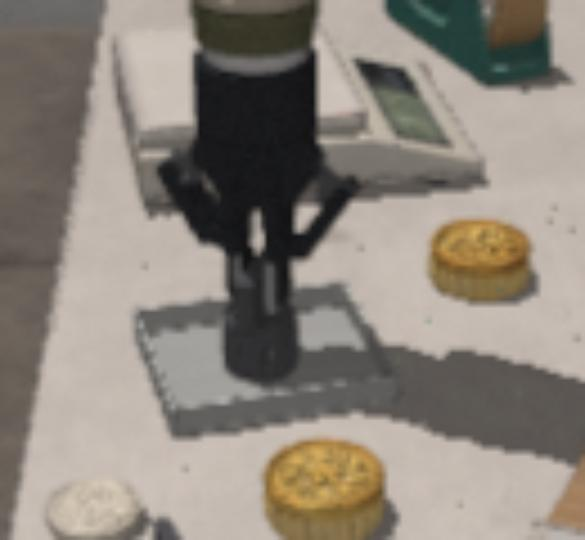

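Nut is over the tray floor, nearly touching. I keep lowering in small steps.

Request:
servo_tool(dr=[[0,0,0],[0,0,0],[0,0,0],[0,0,0]], delta_pos=[[0,0,0.4],[0,0,0.4],[0,0,0],[0,0,0]], hand=[-1,-1,-1,-1])

```text
time: 20.38
tool_pos: [0.4514, -0.1733, 0.0488]
orientation: [0.0, 0.827, 0.562, 0.0]
force: [-2.0, 1.0, 6.4]
gripper_width: 0.0135
```

Request:
servo_tool(dr=[[0,0,0],[0,0,0],[0,0,0],[0,0,0]], delta_pos=[[0,0,0.4],[0,0,0.4],[0,0,0],[0,0,0]], hand=[-1,-1,-1,-1])

```text
time: 20.72
tool_pos: [0.4515, -0.1734, 0.0487]
orientation: [0.001, 0.827, 0.562, 0.0]
force: [-4.4, 1.2, 13.9]
gripper_width: 0.0135
```

Request:
servo_tool(dr=[[0,0,0],[0,0,0],[0,0,0],[0,0,0],[0,0,0],[0,0,0],[0,0,0],[0,0,0]], delta_pos=[[0,0,-1.1],[0,0,0],[0,0,0],[0,0,0],[0,0,0],[0,0,0],[0,0,0],[0,0,0]], hand=[-1,-1,-0.4,-0.2,0,0.3,0.5,0.5])

```text
time: 21.38
tool_pos: [0.4514, -0.1733, 0.0481]
orientation: [-0.0, 0.827, 0.562, -0.0]
force: [-0.1, 0.3, 0.7]
gripper_width: 0.0641
```

Request:
servo_tool(dr=[[0,0,0],[0,0,0],[0,0,0],[0,0,0],[0,0,0],[0,0,0],[0,0,0],[0,0,0],[0,0,0],[0,0,0],[0,0,0],[0,0,0]], delta_pos=[[0,0,0],[0,0,-5],[0,0,-10],[0,0,-15],[0,0,-20],[0,0,-25],[0,0,-25],[0,0,-20],[0,0,-15],[0,0,-5],[0,0,0],[0,0,0]], hand=[0.8,0.8,0.8,0.8,0.8,0.8,0.8,0.8,0.8,0.8,0.8,0.8])

```text
time: 22.38
tool_pos: [0.4513, -0.1732, 0.1882]
orientation: [0.0, 0.827, 0.562, 0.0]
force: [-0.5, 0.1, -0.1]
gripper_width: 0.0768
```

Run:
```python
from plant import r
from h import *
im,W,s=wcloud(r,"w8");print(s['tool_pos'],s['force'],s['gripper_width'])
Z=W.reshape(-1,3);near=np.hypot(Z[:,0]-.451,Z[:,1]+.173)<.06
T=Z[near&(Z[:,2]>.07)&(Z[:,2]<.09)];rect=cv2.minAreaRect((T[:,:2]*1000).astype(np.float32));print('bar',len(T),np.percentile(T[:,2],[5,50,95]),rect)
c=np.array(rect[0])/1e3-[.451,-.173];a=np.radians(13.4);print('in tray',c@[np.cos(a),np.sin(a)],c@[-np.sin(a),np.cos(a)])
im,d=r.get_image("side");cv2.imwrite("pics/s8.png",cv2.resize(im[130:330,190:390],None,fx=3,fy=3)[:,:,::-1])
```

```text
[ 0.45128127 -0.17321793  0.18824364] [-0.4690079   0.1236835  -0.11946813] 0.076836443133867
bar 1213 [0.07713933 0.07917034 0.08043109] ((453.07952880859375, -172.94798278808594), (59.43310546875, 13.332969665527344), 67.96533966064453)
in tray 0.0020349703428482143 -0.0004313253526456019
```

View pics/w8.png

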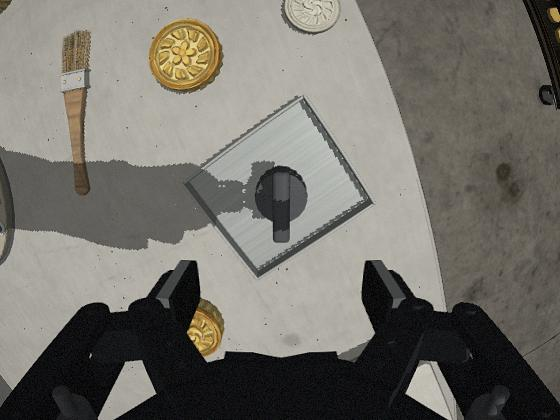

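View pics/s8.png

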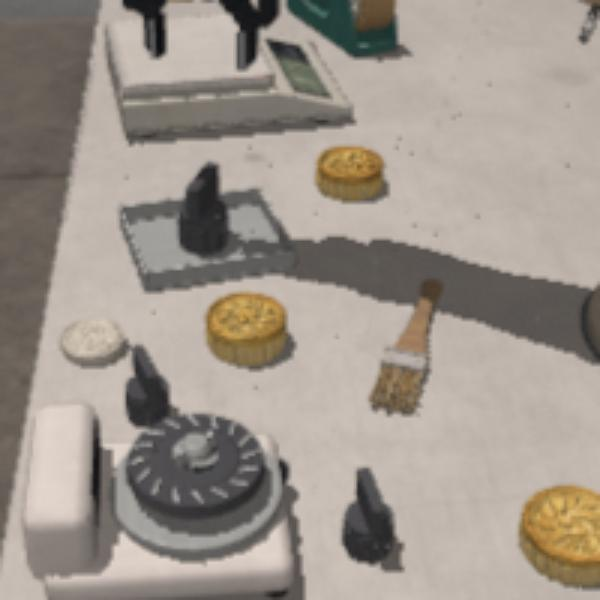

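The nut stands upright at the tray centre: wrist view (281,195), side crop (204,215), bar top at z≈0.079 m against 0.080 m expected. The cakes and plate look undisturbed. Handing in.

```bash
python3 -c "
from plant import r
print(r.sign_off())"
```

```text
the job is handed in; nothing more can be done
None
```

The large nut is off the spindle and standing in the parts tray; I handed the job in at about 22 s of robot time (no verdict is reported).

- **Unscrewing:** I gripped the bar and turned it about 2.46 rad clockwise, lifting in step with the thread. A light upward pull showed when it came free. The wrist force stayed under about 14 N. I then lifted it straight off and carried it over the cake.
- **Placing:** It touched down with about 14 N, then I released it and raised the gripper clear.
- **Last checks:**
  - The nut is about 2 mm from the tray centre, with the bar up and its top at 79 mm (80 mm expected).
  - It looks upright in both the wrist and side views.
  - The gripper is clear, with no force on it.
  - The cakes, the plate and the small look-alike nuts look undisturbed. I judged that from the pictures and did not measure it.
- **Disagreement:** The wrist and fixed cameras differed by about 2.5 mm on the spindle position. I used the wrist value, and the side force on gripping stayed under 1 N. The nut also shifted about 1 mm sideways during unscrewing, which I took to be play in the thread.

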